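# Close and latch the hinged candle mould

### The arm

A 6-joint arm with a two-finger parallel gripper is mounted at the origin on the work surface. World frame = base frame: x ahead of the robot, y to its left, z up, the work surface at z = 0. Lengths are in m, angles in rad, forces in N, time in s.
With the tool pointing down it reaches from about 0.35 to 0.775 m from the base axis. Payload 5.5 kg.
Tool frame: the origin (TCP) lies at the very end of the fingers, on their centre line; the grasp point (between the pads) lies 19 mm behind it; z points along the fingers, y is the direction in which the jaws open and shut (so a half turn about z gives the same grasp; the last joint's range is limited). The gripper opens to 85 mm and grips with 20 to 120 N. Pads are 22 mm wide; open, the fingers measure 114 mm over their backs; the gripper's body (76 mm by 85 mm) begins 54 mm behind the grasp point. The pads swing forward as they close: fully open they stand 13 mm farther back than shut.
Start: joints at [-1.25, 0.313, 0.046, 1.304, 0, 1.431], TCP at [0.256, -0.515, 0.231] pointing down, gripper open.
Joint ranges: [-2.76, 2.76], [-0.86, 1.69], [-1.03, 1.26], [-2.2, 2.34], [-1.47, 1.5], [-3.14, 3.14]. Speed limits (rad/s): [2.57, 2.57, 3.14, 3.14, 3.14, 3.14].

### API

Orientations are given as a unit quaternion [w, x, y, z].
In Python, from workcell import env gives the robot as it stands. The module is installed in compiled form; this text tells all that it offers.
- The arm moves only by the shell command python3 -m pendant 'ROWS' [FORCE]. ROWS is JSON, a list of rows, each an object with "fingers": the finger opening in mm, from 0 to 85.4; "delta_pos": the shift along the tool's x, y, z in mm, a list of three; "angular": the turn, a rotation vector about the tool's x, y, z in rad, a list of three. In form: [{"fingers": fingers, "delta_pos": [x, y, z], "angular": [ax, ay, az]}, ...]. A call has 1 to 12 rows; each row shifts and turns the commanded pose from where the row before left it, along the tool's axes as they then stand; what a row does not reach is not made up. A row lasts 1/10 s, in which the tool goes at most 50 mm and 8.59 degrees, less where a joint would pass 70% of its speed; a pose out of reach is approached as far as the arm can. A call is refused whole if a number of a shift passes 50 or a number of a turn 0.15, either way. A call with a gripper value outside its range is refused whole. The fingers move at their own pace and stop on an object; FORCE is the grip in N (left out, the last holds). Time passes only in rows, so rows that do not move let the fingers close. It gives the time, the measured TCP pose, the force and the opening at its end, in the units of the state.
- env.get_state(): the state, without advancing time (a new reading comes with each control period).
- env.read_camera(name): name is "scene" or "top" or "wrist"; returns the picture (384x512x3 uint8, blue, green, red); there is no depth.
- env.camera_params(name): a dict with "fx", "fy", "cx", "cy" (pixels), "view" (4x4, takes a point from world to camera coordinates). Camera axes: x right, y up, looking along -z (the intrinsics and any distortion apply to the point x, -y, -z); pixel columns grow to the right and rows downward; lengths in m; the calibration is good to about 2 mm. A picture is of the moment at which its call begins: read the wrist's pose just before it. camera_params takes no time and is no camera call; for the wrist camera it gives the pose at the moment of the call.
- env.hand_in(): hands the job in, once; it reports no verdict.
The state is a dict: "clock": time; "joint_pos": joint angles; "qvel": joint speeds; "tau": joint torques, N m; "tcp_pos": TCP position; "orientation": TCP orientation; "wrist_force": force on the tool from outside, world axes, zero at the start; "ft_torque": the same for the moment, N m; "finger_gap": finger opening in m.
Only numpy, scipy, OpenCV 4.12 (cv2) and the standard library are available. Lean on these libraries where they do the work, as an engineer would, in place of code of your own. Each camera call takes 0.05 s, during which the arm holds its last target. There are 200 camera calls.

### The job

Get the candle mould ready for pouring: swing its open half fully shut, then turn the red latch handle clockwise up its cam and over the crest until it drops all the way down into its notch, and let go. The notch is not in exactly the same place every time, so turn by feel, let the handle rise and drop freely, and do not force it: never push on it with more than 25 N, not even against the wall behind the notch. Leave everything else on the table as it is.

Things in the scene. Friction and masses are not known exactly. Their poses are not given: they have to be found in the camera images.
- mould: fixed part of an aluminium two-part candle mould on a dark wooden base board (190 x 250 x 12 mm) screwed to the table. Origin on the table top under the axis of the round cavity; z up, +x from the fixed half across the parting plane (x = 0) to the moving half, +y to the latch end. Flat lugs at the latch end of both halves reach x = +-52, y = 37 to 128, top at rim height
- mould_mouth (a point): centre of the cavity's open mouth (62 mm wide), 122 mm above the mould's origin, at the height of the rim. The round shell around it has an outside radius of 41 mm (46 with its ribs)
- half_hinge (a point): point on the vertical hinge line of the moving half, at rim height: x = 0, y = -58, z = 122 mm in the mould's frame
- half (a joint): opening angle of the moving half (about 0.8 kg), rad: 0 fully shut, 1.2 wide open; seen from above it closes anticlockwise about half_hinge. The hinge is stiff (friction about 0.6 N m, so about 7 N at its handle): the half stays where it is left
- half_handle (a point): centre of the upright round wooden handle on the outside of the moving half: 22 mm thick, 53 tall (z 92 to 145 mm), taken from above, 87 mm from the hinge line. When shut it is at x = 85, y = -40, z = 118.5 mm in the mould's frame; open by angle a, it is turned clockwise by a about half_hinge. Being round it can turn between the fingers
- latch_pivot (a point): point on the vertical axis of the latch, at rim height: x = -25, y = +95, z = 122 mm in the mould's frame
- latch (a joint): angle t of the latch handle, rad, growing clockwise seen from above; its arm points 1.396 - t anticlockwise from the mould's +x. Level to 1.0 at least, then it climbs a brass cam through 0.54 rad, a short crest, and a drop into a notch that lies anywhere from 1.78 to 2.27 (set differently each time) with a solid wall right behind. Play in the notch: 2 to 3 mm at the handle each way
- latch_arm: dark steel latch arm (105 mm long, 14 wide, 8 thick, top 27 mm above the rim) with its red handle. Origin on the pivot axis at rim height, x along the arm. The arm can rise 12 mm on its pivot; a spring presses it down, about 7 N at rest, 13 N lifted 9 mm. Climbing takes up to 10 N at the handle. A tight grip stops it rising or dropping
- latch_knob (a point): centre of the upright round red handle at the arm's end: 20 mm thick, 58 tall, 100 mm from the pivot, taken from above; keep fingertips 10 mm or more above the arm, as it rises. At z = 178 mm in the mould's frame when down, 187 on the crest. A pin under the arm, 55 mm from the pivot, rides the cam; it can enter the notch only if the half is shut to 0.02 rad
- mug: white ceramic mug, 82 mm wide, 95 tall, loose; a bystander, to be left alone; origin at the centre of its underside
- jug: steel wax-pouring jug with a black handle, 96 mm wide, 120 tall, loose; a bystander, to be left alone; origin at the centre of its underside
- candle_a: white pillar candle, 60 mm wide, 100 tall, loose; a bystander, to be left alone; origin at the centre of its underside
- candle_b: white pillar candle, 60 mm wide, 100 tall, loose; a bystander, to be left alone; origin at the centre of its underside
- candle_c: dark red pillar candle, 60 mm wide, 80 tall, loose; a bystander, to be left alone; origin at the centre of its underside
- glue_gun: dark green hot-glue gun lying on its side, about 250 x 160 mm, 38 thick, loose; a bystander, to be left alone; origin at the centre of its underside
- pliers: pliers with one blue and one yellow grip, lying flat, 185 mm long, 18 thick, loose; a bystander, to be left alone; origin at the centre of its underside
- wick_tin: round aluminium tin, 70 mm wide, 39 tall, loose; a bystander, to be left alone; origin at the centre of its underside

How it is judged:
On the way, in this order (a step that is already met when the one before it is completed fails the run):
1. the moving half is fully shut (within 0.02 rad) before the latch handle reaches the cam (value of joint half below 0.02 rad and value of joint latch below 0.95 rad), for 0.2 s.
2. the latch handle has ridden up its cam (lifted over 6 mm), with the half shut (value of joint half below 0.04 rad and z of latch_knob in the frame of mould above 0.184 m and value of joint latch above 1.3 rad), for 0.05 s.
At the end, for the whole second after the job is handed in: the moving half is shut to within 0.03 rad (the latch's own play), and the latch handle is at rest beyond 1.73 rad and down in its notch to within 2.5 mm (handle centre below 180.5 mm in the mould's frame) (value of joint half below 0.03 rad and value of joint latch above 1.73 rad and z of latch_knob in the frame of mould below 0.1805 m and velocity of joint latch between -0.05 and 0.05 rad/s); the robot touches nothing.
It fails at once if the fingers or arm press on the latch handle with more than 25 N (contact force between any of the fingers, the arm and latch_arm above 25 N).
It fails at once if a bystander is moved by more than 20 mm (distance of any of mug, jug, candle_a, candle_b, candle_c, glue_gun, pliers, wick_tin from where it was at the start of the episode above 0.02 m).
It also fails if it takes over 72 s, if anything falls off the work surface, if the arm or the gripper's body presses on something with over 40 N, if the wrist force passes 120 N, or if a joint passes its speed limit or range.

## Working session

There is one attempt and no reset: what is moved stays moved. The work goes in short steps, Python scripts to look and compute and a shell command to move; the robot and the scene stay as the last step left them, time stands still between calls to the robot, and variables do not carry over. Pictures are saved under pics/ and viewed, about 8 in all and at most 12, crops included, and the job is handed in when it is done.

```bash
mkdir -p pics
python3 - <<'E'
from workcell import env
import cv2,numpy as np
np.set_printoptions(precision=4,suppress=True)
s=env.get_state();print({k:np.round(v,3) for k,v in s.items()})
for n in("top","scene"):
    p=env.camera_params(n);print(n,p)
    cv2.imwrite(f"pics/{n}0.png",cv2.resize(env.read_camera(n),(800,600),interpolation=cv2.INTER_CUBIC))
E
```

```text
{'clock': np.float64(0.0), 'joint_pos': array([-1.25 ,  0.314,  0.045,  1.304,  0.   ,  1.431]), 'qvel': array([-0.   ,  0.   , -0.   ,  0.001,  0.001,  0.001]), 'tau': array([ -0.001, -48.062,  29.854,   0.019,  -0.   ,  -0.   ]), 'tcp_pos': array([ 0.256, -0.515,  0.23 ]), 'orientation': array([-0.001,  0.974,  0.228, -0.   ]), 'wrist_force': array([ 0.276, -0.482, -0.83 ]), 'ft_torque': array([0.044, 0.001, 0.028]), 'finger_gap': np.float64(0.086)}
top {'fx': 453.1894168998888, 'fy': 453.1894168998888, 'cx': 255.93376206826312, 'cy': 199.83314924562796, 'view': array([[ 0.0077, -1.    , -0.0047,  0.0093],
       [ 0.9881,  0.0068,  0.1537, -0.5517],
       [-0.1536, -0.0059,  0.9881, -1.6939],
       [ 0.    ,  0.    ,  0.    ,  1.    ]])}
scene {'fx': 360.7506017676804, 'fy': 360.7506017676804, 'cx': 255.46027065621152, 'cy': 191.2878102817228, 'view': array([[ 0.2835,  0.9589,  0.0143, -0.1589],
       [-0.8155,  0.2332,  0.5297,  0.3789],
       [ 0.5045, -0.1618,  0.8481, -1.5758],
       [ 0.    ,  0.    ,  0.    ,  1.    ]])}
```

View pics/top0.png

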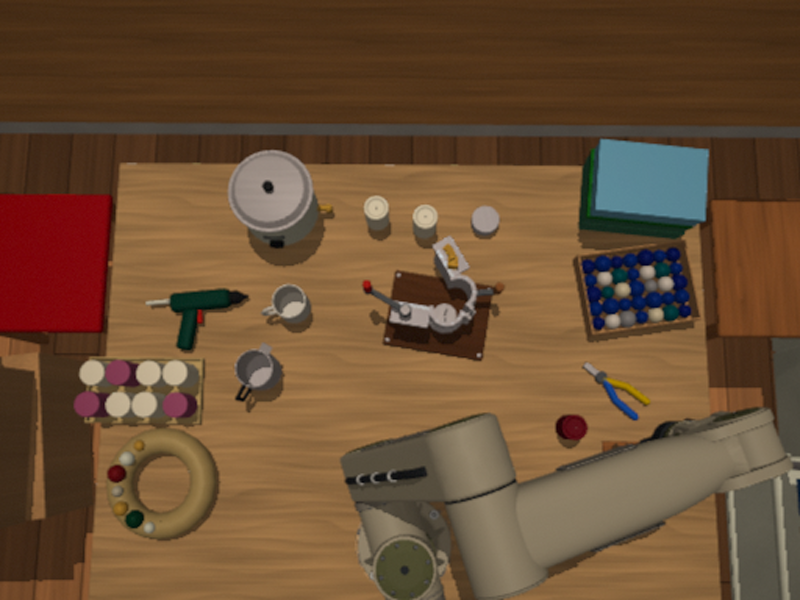

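View pics/scene0.png

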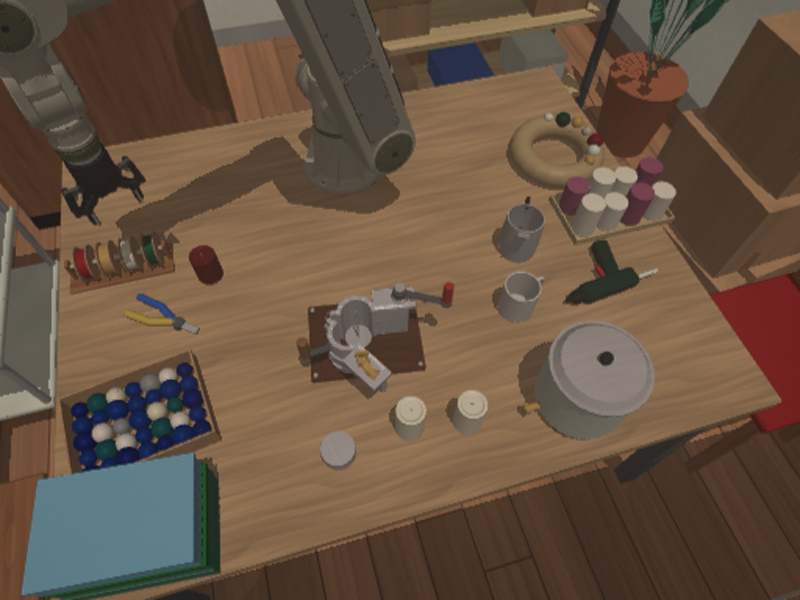

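The top view shows the mould with its board corners at about (397,271), (492,297), (479,357) and (385,343). The red knob is at (367,286), the pivot at (405,310) and the wooden handle at (498,287). The half is open away from the robot, and the latch end points left. Next I'll zoom in on this and measure.

```bash
cat > h.py <<'E'
from workcell import env
import cv2,numpy as np
np.set_printoptions(precision=4,suppress=True)
def ray(p,u,v,z):
    V=p["view"];R=V[:3,:3];c=-R.T@V[:3,3]
    d=R.T@np.array([(u-p["cx"])/p["fx"],-(v-p["cy"])/p["fy"],-1])
    return c+d*(z-c[2])/d[2]
def proj(p,X):
    q=p["view"]@np.append(X,1);return np.array([p["cx"]+p["fx"]*q[0]/-q[2],p["cy"]+p["fy"]*-q[1]/-q[2]])
def T(m,x,y,z): # m=(X,Y,yaw)
    c,s=np.cos(m[2]),np.sin(m[2]);return np.array([m[0]+c*x-s*y,m[1]+s*x+c*y,z])
def crop(im,u0,v0,w,h,k,name): cv2.imwrite(name,cv2.resize(im[v0:v0+h,u0:u0+w],None,fx=k,fy=k,interpolation=cv2.INTER_CUBIC))
E
python3 - <<'E'
from h import *
im=env.read_camera("top");p=env.camera_params("top")
crop(im,226,145,110,90,7,"pics/top1.png")
k=512/800
for n,u,v,z in [("c1",397,271,.012),("c2",492,297,.012),("c3",479,357,.012),("c4",385,343,.012),("knob",367,286,.207),("piv",405,310,.149),("hand",498,287,.145)]:
    print(n,ray(p,u*k,v*k,z))
E
```

```text
c1 [0.6615 0.0216 0.012 ]
c2 [ 0.5966 -0.2168  0.012 ]
c3 [ 0.4458 -0.1828  0.012 ]
c4 [0.4789 0.0498 0.012 ]
knob [0.5848 0.0862 0.207 ]
piv [0.5404 0.001  0.149 ]
hand [ 0.5965 -0.2142  0.145 ]
```

View pics/top1.png

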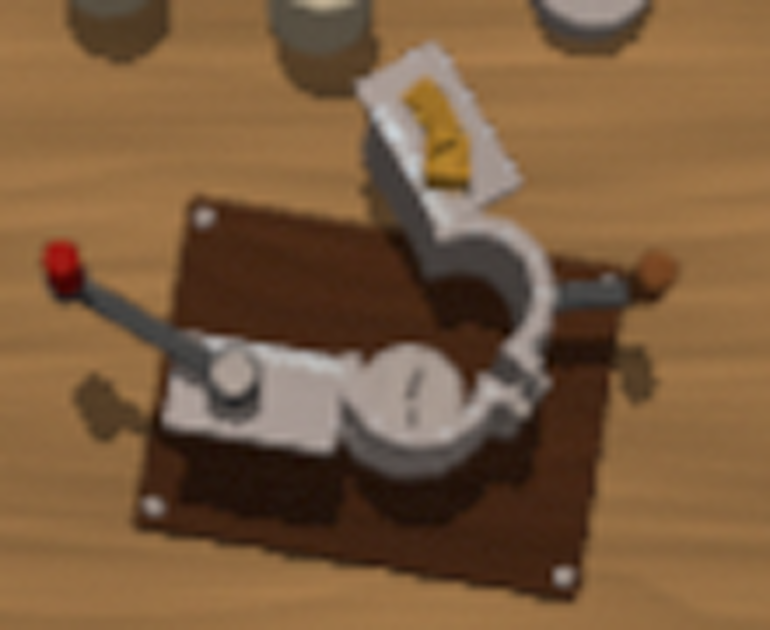

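The crop shows these points, in crop pixels:
- red knob top at (62,250)
- wooden handle top at (656,262)
- fixed lug corners at (185,332), (163,428) and (338,452)
- board corners at (193,197), (625,268), (575,600) and (137,528)

I'll fit the pose of the mould and both joint angles together.

```bash
cat > fit.py <<'E'
from h import *
from scipy.optimize import least_squares
p=env.camera_params("top")
O={"knob":(62,250),"hand":(656,262),"l1":(185,332),"l2":(163,428),"l3":(338,452),"b1":(193,197),"b2":(625,268),"b3":(575,600),"b4":(137,528),"mc":(433,42)}
def pts(q):
    m=q[:3];a,t,bx,by=q[3:]
    def half(x,y): c,s=np.cos(-a),np.sin(-a);y=y+.058;return c*x-s*y,-.058+s*x+c*y
    g=1.396-t
    return {"knob":T(m,-.025+.1*np.cos(g),.095+.1*np.sin(g),.207),"hand":T(m,*half(.085,-.04),.145),
     "l1":T(m,0,.128,.122),"l2":T(m,-.052,.128,.122),"l3":T(m,-.052,.037,.122),"mc":T(m,*half(.052,.128),.122),
     "b1":T(m,bx+.095,by+.125,.012),"b2":T(m,bx+.095,by-.125,.012),"b3":T(m,bx-.095,by-.125,.012),"b4":T(m,bx-.095,by+.125,.012)}
f=lambda q:np.concatenate([proj(p,pts(q)[k])-(np.array(v)/7+[226,145]) for k,v in O.items()])
r=least_squares(f,[.55,-.1,-.2,.9,.3,0,0],loss="soft_l1")
q=r.x
if __name__=="__main__":
    print(q);print(np.c_[f(q).reshape(-1,2)]);P=pts(q);print({k:P[k] for k in("knob","hand")})
    m=q[:3];print("piv",T(m,-.025,.095,.122),"hinge",T(m,0,-.058,.122),"shut hand",T(m,.085,-.04,.1185))
    g=lambda t:T(m,-.025+.1*np.cos(1.396-t),.095+.1*np.sin(1.396-t),.178)
    for t in(0,1,1.5,1.78,2.27):print(t,g(t),np.hypot(*g(t)[:2]))
E
python3 fit.py
```

```text
[ 0.5485 -0.0983 -0.1557  0.8666  0.2302 -0.0012  0.0156]
[[ 0.6475  0.3823]
 [ 0.2569  0.5223]
 [-0.6073 -0.462 ]
 [ 0.1976 -0.3126]
 [-0.1567  0.2663]
 [-0.6199 -0.0899]
 [ 0.5728 -0.1427]
 [ 0.6876  0.1869]
 [-0.6456  0.0165]
 [-0.3706 -0.4218]]
{'knob': array([0.5917, 0.0841, 0.207 ]), 'hand': array([ 0.5992, -0.2188,  0.145 ])}
piv [ 0.5385 -0.0006  0.122 ] hinge [ 0.5395 -0.1556  0.122 ] shut hand [ 0.6263 -0.151   0.1185]
0 [0.571 0.094 0.178] 0.5786818968863907
1 [0.6357 0.0232 0.178 ] 0.6360973786739063
1.5 [ 0.6352 -0.0263  0.178 ] 0.6357379306700288
1.78 [ 0.6243 -0.052   0.178 ] 0.6264950782320751
2.27 [ 0.5901 -0.0863  0.178 ] 0.5963356066198102
```

The fit is good to about 2 mm: half at 0.867 rad, latch at 0.23, mould at (0.5485, -0.098) with yaw -0.156. I'm moving above the wooden handle at (0.599, -0.219), then turning the jaws tangential.

```bash
python3 -m pendant '[{"fingers":85,"delta_pos":[44,-11.3,0],"angular":[0,0,0]},{"fingers":85,"delta_pos":[44,-11.3,0],"angular":[0,0,0]},{"fingers":85,"delta_pos":[44,-11.3,0],"angular":[0,0,0]},{"fingers":85,"delta_pos":[44,-11.3,0],"angular":[0,0,0]},{"fingers":85,"delta_pos":[44,-11.3,0],"angular":[0,0,0]},{"fingers":85,"delta_pos":[44,-11.3,0],"angular":[0,0,0]},{"fingers":85,"delta_pos":[44,-11.3,0],"angular":[0,0,0]},{"fingers":85,"delta_pos":[44,-11.3,0],"angular":[0,0,0]},{"fingers":85,"delta_pos":[44,-11.3,0],"angular":[0,0,0]},{"fingers":85,"delta_pos":[44,-11.3,0],"angular":[0,0,0]}]'
python3 -m pendant '[{"fingers":85,"delta_pos":[0,0,0],"angular":[0,0,-0.149]},{"fingers":85,"delta_pos":[0,0,0],"angular":[0,0,-0.149]},{"fingers":85,"delta_pos":[0,0,0],"angular":[0,0,-0.149]},{"fingers":85,"delta_pos":[0,0,0],"angular":[0,0,-0.149]},{"fingers":85,"delta_pos":[0,0,0],"angular":[0,0,-0.149]},{"fingers":85,"delta_pos":[0,0,0],"angular":[0,0,-0.149]},{"fingers":85,"delta_pos":[0,0,0],"angular":[0,0,-0.149]},{"fingers":85,"delta_pos":[0,0,0],"angular":[0,0,-0.149]},{"fingers":85,"delta_pos":[0,0,0],"angular":[0,0,-0.149]},{"fingers":85,"delta_pos":[0,0,0],"angular":[0,0,-0.149]},{"fingers":85,"delta_pos":[0,0,0],"angular":[0,0,-0.149]}]'
python3 -m pendant '[{"fingers":85,"delta_pos":[0,0,0],"angular":[0,0,-0.149]},{"fingers":85,"delta_pos":[0,0,0],"angular":[0,0,-0.149]},{"fingers":85,"delta_pos":[0,0,0],"angular":[0,0,-0.149]},{"fingers":85,"delta_pos":[0,0,0],"angular":[0,0,0]},{"fingers":85,"delta_pos":[0,0,0],"angular":[0,0,0]}]'
cat > st.py <<'E'
from h import *
from scipy.spatial.transform import Rotation as Ro
def st():
    s=env.get_state();w=s["orientation"];R=Ro.from_quat([w[1],w[2],w[3],w[0]]).as_matrix()
    return s,R
if __name__=="__main__":
    s,R=st();print("t %.2f"%s["clock"],"tcp",s["tcp_pos"],"yaw",np.arctan2(R[1,0],R[0,0]),"tilt",R[:,2],"F",s["wrist_force"],"gap",s["finger_gap"])
E
python3 st.py; python3 -c "
from h import *
p=env.camera_params('wrist');im=env.read_camera('wrist');cv2.imwrite('pics/w1.png',im)
print(p, proj(p,[.5992,-.2188,.145]),proj(p,[.5395,-.1556,.122]))"
```

```text
clock: 1.15
tcp_pos: [0.6006, -0.2167, 0.231]
orientation: [-0.0, 0.974, 0.228, -0.0]
wrist_force: [-0.6, -0.8, 0.5]
finger_gap: 0.0849
clock: 2.25
tcp_pos: [0.5993, -0.2181, 0.2308]
orientation: [-0.0, 0.495, 0.869, -0.0]
wrist_force: [-0.1, 0.4, -0.0]
finger_gap: 0.0851
clock: 2.75
tcp_pos: [0.5994, -0.2181, 0.231]
orientation: [-0.0, 0.295, 0.956, 0.0]
wrist_force: [-0.2, 0.4, -0.4]
finger_gap: 0.0851
t 2.75 tcp [ 0.5994 -0.2181  0.231 ] yaw 2.5433188468534498 tilt [-0.0005  0.0002 -1.    ] F [-0.2312  0.3973 -0.4366] gap 0.08509292779065994
{'fx': 313.1148614097429, 'fy': 313.1148614097429, 'cx': 255.62041037727673, 'cy': 195.1794170324773, 'view': array([[ 0.563 ,  0.8265, -0.0009, -0.1562],
       [-0.7938,  0.5405, -0.2787,  0.6288],
       [-0.2299,  0.1576,  0.9604, -0.2057],
       [ 0.    ,  0.    ,  0.    ,  1.    ]])} [255.8836 202.5192] [280.5091  86.3748]
```

View pics/w1.png

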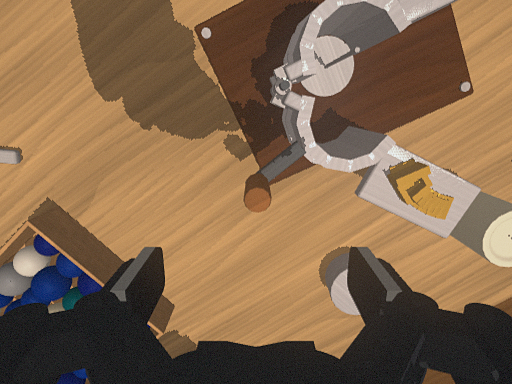

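The wrist view agrees with the fit: hinge seen at (283,86) against (280,86) predicted, handle cap near (257,198) against (256,202). Next: descend and grip the handle.

```bash
python3 -m pendant '[{"fingers":60,"delta_pos":[0,0,28],"angular":[0,0,0]},{"fingers":60,"delta_pos":[0,0,28],"angular":[0,0,0]},{"fingers":60,"delta_pos":[0,0,28],"angular":[0,0,0]},{"fingers":60,"delta_pos":[0,0,28],"angular":[0,0,0]},{"fingers":15,"delta_pos":[0,0,0],"angular":[0,0,0]},{"fingers":15,"delta_pos":[0,0,0],"angular":[0,0,0]},{"fingers":15,"delta_pos":[0,0,0],"angular":[0,0,0]},{"fingers":15,"delta_pos":[0,0,0],"angular":[0,0,0]}]' 25; python3 st.py
python3 - <<'E'
from fit import *
from st import st
s,R=st();m=q[:3];h=T(m,0,-.058,0)[:2];P=s["tcp_pos"][:2]
r0=P-h;print("r",np.hypot(*r0),"ang",np.arctan2(r0[1],r0[0]))
# rows: N steps to shut angle
e=T(m,.085,-.04,0)[:2]-h;a0=np.arctan2(r0[1],r0[0]);a1=np.arctan2(e[1],e[0]);N=14
yaw=np.arctan2(R[1,0],R[0,0]);dy=.65/N;pp=P
print(a1-a0)
for i in range(1,N+1):
    a=a0+(a1-a0)*i/N;n=h+.087*np.array([np.cos(a),np.sin(a)]);d=n-pp;pp=n
    print(np.round([1e3*(d[0]*np.cos(yaw)+d[1]*np.sin(yaw)),1e3*(d[0]*np.sin(yaw)-d[1]*np.cos(yaw))],1));yaw+=dy
print(dy)
E
```

```text
clock: 3.6
tcp_pos: [0.6004, -0.2182, 0.1209]
orientation: [0.001, 0.293, 0.956, 0.0]
wrist_force: [0.3, 2.1, 0.2]
finger_gap: 0.0211
t 3.60 tcp [ 0.6004 -0.2182  0.1209] yaw 2.5467827957481814 tilt [ 0.0022 -0.0004 -1.    ] F [0.306  2.0608 0.1807] gap 0.021108195795071973
r 0.08728444334645381 ang -0.7985245918802671
0.8515103697387013
[-0.6  5.3]
[-0.8  5.2]
[-0.8  5.2]
[-0.7  5.2]
[-0.6  5.3]
[-0.5  5.3]
[-0.5  5.3]
[-0.4  5.3]
[-0.3  5.3]
[-0.2  5.3]
[-0.2  5.3]
[-0.1  5.3]
[-0.   5.3]
[0.1 5.3]
0.04642857142857143
```

```bash
python3 -m pendant '[{"fingers":15,"delta_pos":[-0.6,5.3,0],"angular":[0,0,-0.046]},{"fingers":15,"delta_pos":[-0.8,5.2,0],"angular":[0,0,-0.046]},{"fingers":15,"delta_pos":[-0.8,5.2,0],"angular":[0,0,-0.046]},{"fingers":15,"delta_pos":[-0.7,5.2,0],"angular":[0,0,-0.046]},{"fingers":15,"delta_pos":[-0.6,5.3,0],"angular":[0,0,-0.046]},{"fingers":15,"delta_pos":[-0.5,5.3,0],"angular":[0,0,-0.046]}]'
python3 -m pendant '[{"fingers":15,"delta_pos":[-0.5,5.3,0],"angular":[0,0,-0.046]},{"fingers":15,"delta_pos":[-0.4,5.3,0],"angular":[0,0,-0.046]},{"fingers":15,"delta_pos":[-0.3,5.3,0],"angular":[0,0,-0.046]},{"fingers":15,"delta_pos":[-0.2,5.3,0],"angular":[0,0,-0.046]},{"fingers":15,"delta_pos":[-0.2,5.3,0],"angular":[0,0,-0.046]},{"fingers":15,"delta_pos":[-0.1,5.3,0],"angular":[0,0,-0.046]}]'; python3 st.py
```

```text
clock: 4.2
tcp_pos: [0.6179, -0.1971, 0.1209]
orientation: [0.001, 0.159, 0.987, -0.004]
wrist_force: [-1.6, -12.5, -4.7]
finger_gap: 0.0208
clock: 4.8
tcp_pos: [0.6296, -0.1672, 0.121]
orientation: [0.004, 0.022, 1.0, -0.005]
wrist_force: [9.0, -13.9, -9.3]
finger_gap: 0.0208
t 4.80 tcp [ 0.6296 -0.1672  0.121 ] yaw 3.0979428740814834 tilt [ 0.0079 -0.01   -0.9999] F [  9.0216 -13.9352  -9.3187] gap 0.02083301617138902
```

```bash
python3 -m pendant '[{"fingers":15,"delta_pos":[0,5.3,0],"angular":[0,0,-0.046]},{"fingers":15,"delta_pos":[0.1,5.3,0],"angular":[0,0,-0.046]},{"fingers":15,"delta_pos":[0.1,2,0],"angular":[0,0,0]},{"fingers":15,"delta_pos":[0,0,0],"angular":[0,0,0]}]'
python3 -m pendant '[{"fingers":15,"delta_pos":[0.2,2,0],"angular":[0,0,0]},{"fingers":15,"delta_pos":[0,0,0],"angular":[0,0,0]}]';python3 st.py
```

```text
clock: 5.2
tcp_pos: [0.6315, -0.1533, 0.121]
orientation: [0.006, -0.024, 1.0, -0.004]
wrist_force: [14.0, -10.8, -11.7]
finger_gap: 0.0208
clock: 5.4
tcp_pos: [0.6313, -0.151, 0.1211]
orientation: [0.006, -0.024, 1.0, -0.004]
wrist_force: [14.2, -9.6, -11.1]
finger_gap: 0.0206
t 5.40 tcp [ 0.6313 -0.151   0.1211] yaw -3.0936470968902263 tilt [ 0.0119 -0.0071 -0.9999] F [ 14.1733  -9.5883 -11.1351] gap 0.02061805153187862
```

```bash
python3 -m pendant '[{"fingers":15,"delta_pos":[-2,2,0],"angular":[0,0,0]},{"fingers":15,"delta_pos":[-2,0,0],"angular":[0,0,0]}]'
python3 -m pendant '[{"fingers":15,"delta_pos":[0,2,0],"angular":[0,0,0]},{"fingers":15,"delta_pos":[0,0,0],"angular":[0,0,0]}]'
python3 -m pendant '[{"fingers":15,"delta_pos":[0,2,0],"angular":[0,0,0]},{"fingers":15,"delta_pos":[0,0,0],"angular":[0,0,0]}]'
```

```text
clock: 5.6
tcp_pos: [0.6316, -0.1487, 0.121]
orientation: [0.002, -0.024, 1.0, -0.004]
wrist_force: [0.0, -9.1, -1.1]
finger_gap: 0.0212
clock: 5.8
tcp_pos: [0.6316, -0.1481, 0.1211]
orientation: [0.002, -0.023, 1.0, -0.005]
wrist_force: [3.7, -12.9, -5.8]
finger_gap: 0.021
clock: 6.0
tcp_pos: [0.6317, -0.1481, 0.1211]
orientation: [0.003, -0.022, 1.0, -0.007]
wrist_force: [4.7, -19.6, -7.4]
finger_gap: 0.0207
```

The half stopped hard at y = -0.148, where the force climbs without any motion, so it is shut. I'll release, rise, and take a look toward the latch.

```bash
python3 -m pendant '[{"fingers":60,"delta_pos":[0,0,0],"angular":[0,0,0]},{"fingers":60,"delta_pos":[0,0,0],"angular":[0,0,0]},{"fingers":60,"delta_pos":[0,-4,0],"angular":[0,0,0]},{"fingers":60,"delta_pos":[0,0,-40],"angular":[0,0,0]},{"fingers":60,"delta_pos":[0,0,-50],"angular":[0,0,0]},{"fingers":60,"delta_pos":[0,0,-40],"angular":[0,0,0]},{"fingers":60,"delta_pos":[0,50,0],"angular":[0,0,0]},{"fingers":60,"delta_pos":[0,50,0],"angular":[0,0,0]},{"fingers":60,"delta_pos":[0,30,0],"angular":[0,0,0]},{"fingers":60,"delta_pos":[0,0,0],"angular":[0,0,0]},{"fingers":60,"delta_pos":[0,0,0],"angular":[0,0,0]}]'
python3 -c "
from h import *
from fit import q,T,pts
im=env.read_camera('wrist');p=env.camera_params('wrist');cv2.imwrite('pics/w2.png',im)
it=env.read_camera('top');crop(it,226,145,110,90,7,'pics/top2.png')
m=q[:3];print(proj(p,pts(q)['knob']),proj(p,T(m,0,-.058,.122)))
for a in [(-.052,.128),(.052,.128),(0,.128),(-.052,.037),(.052,.037)]:print(a,proj(p,T(m,*a,.122)))"; python3 st.py
```

```text
clock: 7.1
tcp_pos: [0.6228, -0.014, 0.2499]
orientation: [0.0, -0.026, 1.0, -0.0]
wrist_force: [0.6, -0.7, -0.6]
finger_gap: 0.06
[421.8251 183.2153] [87.5288 80.7035]
(-0.052, 0.128) [326.62    63.5691]
(0.052, 0.128) [295.4182 187.0321]
(0, 0.128) [310.1782 128.6282]
(-0.052, 0.037) [214.0929  37.9035]
(0.052, 0.037) [194.0308 166.3702]
t 7.20 tcp [ 0.6228 -0.0155  0.2494] yaw -3.0927071128631574 tilt [ 0.0003 -0.0004 -1.    ] F [-0.1784 -0.4766 -0.3464] gap 0.05996502730164238
```

View pics/w2.png

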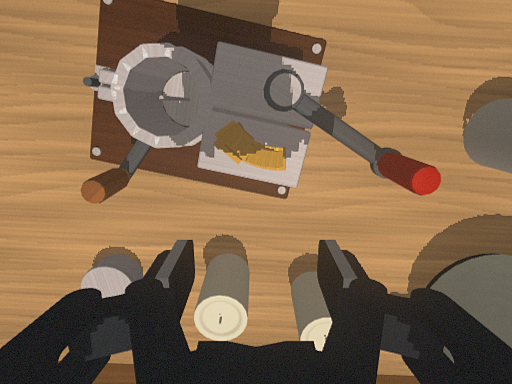

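View pics/top2.png

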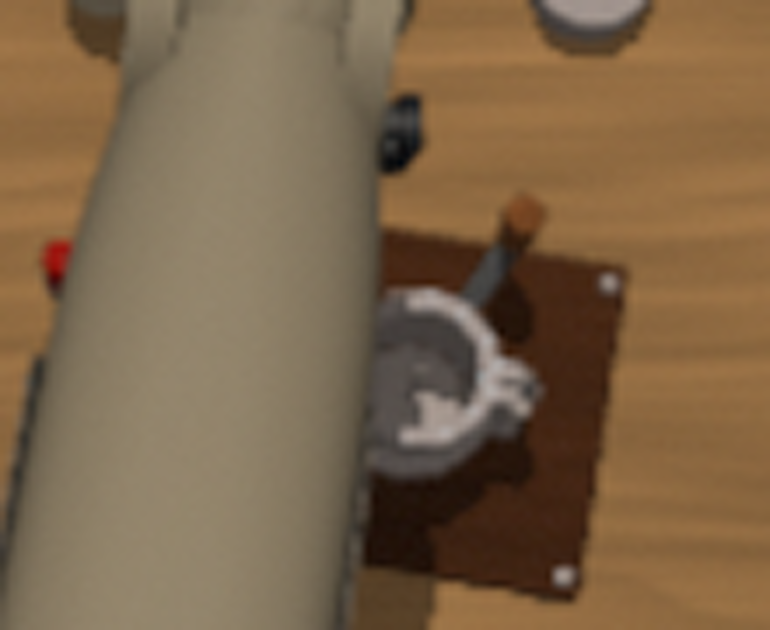

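The wrist view shows the two lugs meeting. The knob cap is at (426,180) against (422,183) predicted. The outer edge of the moving lug looked slightly off, so I'm zooming in to check that the half is fully shut.

```bash
python3 -c "
from h import *
im=cv2.imread('pics/w2.png');crop(im,80,0,260,200,3,'pics/w2z.png')"
```

```text
(no output)
```

View pics/w2z.png

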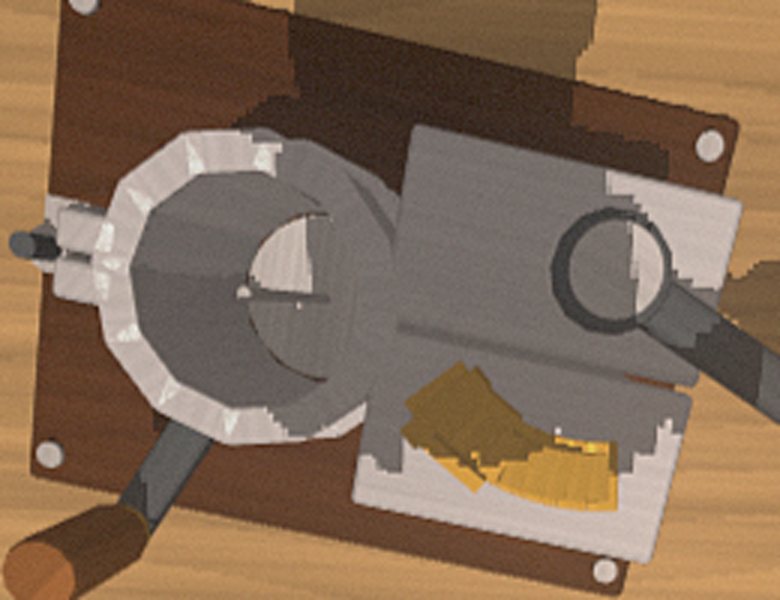

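There is a narrow gap between the lugs, wider at the latch end: fixed corner at (690,385), moving corner at (692,397). I'll put a number on the angle.

```bash
cat > fit2.py <<'E'
from h import *
from scipy.optimize import least_squares
import sys
p=env.camera_params("wrist")
S=lambda u,v:np.array([u/3+80,v/3])
O=[((-.052,.037),0,S(415,127)),((-.052,.128),0,S(740,205)),((0,.128),0,S(690,386)),((0,.128),1,S(692,398)),((.052,.128),1,S(648,562)),((.052,.037),1,S(353,500))]
def pt(q,x,y,mv):
    if mv: c,s=np.cos(-q[3]),np.sin(-q[3]);y+=.058;x,y=c*x-s*y,-.058+s*x+c*y
    return T(q[:3],x,y,.122)
f=lambda q:np.concatenate([proj(p,pt(q,*a,mv))-o for a,mv,o in O])
r=least_squares(f,[.55,-.1,-.15,0.02]);q=r.x;m=q[:3]
print(q);print(f(q).reshape(-1,2))
def ctr(z,u,v): return ray(p,u,v,z)
print("handle",ctr(.145,80+40/3,572/3),"expected shut",T(m,.085,-.04,0)[:2],"at a",pt(q,.085,-.04,1))
k=ctr(.207,426,180);pv=T(m,-.025,.095,0);d=k-pv;print("knob",k,"r",np.hypot(*d[:2]),"t",1.396-(np.arctan2(d[1],d[0])-m[2]),"piv",pv)
E
python3 fit2.py; python3 -c "
from h import *
p=env.camera_params('top');print('handle top cam',ray(p,523/7+226,212/7+145,.145))"
```

```text
[ 0.5499 -0.0975 -0.1656 -0.0056]
[[-2.078  -1.7058]
 [ 1.6165 -1.0807]
 [ 1.2677  3.1794]
 [ 0.9205 -2.0465]
 [ 0.5898  1.4916]
 [-2.2877  1.2288]]
handle [ 0.625  -0.1481  0.145 ] expected shut [ 0.6271 -0.151 ] at a [ 0.6271 -0.1505  0.122 ]
knob [0.5897 0.0855 0.207 ] r 0.09821729870534598 t 0.17949598994508542 piv [0.5409 0.0003 0.    ]
handle top cam [ 0.6271 -0.1493  0.145 ]
```

```bash
cat >> fit2.py <<'E'
print("--- with seam half-gap")
O2=[((lambda g:(-g,.128)),0,S(690,386)),((lambda g:(-g,.037)),0,S(400,321)),((lambda g:(g,.128)),1,S(692,398)),((lambda g:(g,.037)),1,S(400,332))]
f2=lambda q:np.concatenate([f(q)[:4],f(q)[8:]]+[proj(p,pt(q,*a(q[4]),mv))-o for a,mv,o in O2])
r=least_squares(f2,[.55,-.1,-.15,0.02,.001],loss="soft_l1");q=r.x;m=q[:3];print(q);print(f2(q).reshape(-1,2))
k=ray(p,426,180,.207);pv=T(m,-.025,.095,0);d=k-pv;print("knob",k,"r",np.hypot(*d[:2]),"t",1.396-(np.arctan2(d[1],d[0])-m[2]),"piv",pv)
E
python3 fit2.py|sed -n '/---/,$p'
```

```text
--- with seam half-gap
[ 0.5507 -0.097  -0.1674 -0.0182  0.0029]
[[-1.3584 -0.4622]
 [ 2.1547  0.3185]
 [ 2.2629  0.2263]
 [-0.8749  1.0107]
 [ 2.609   0.9599]
 [-7.1215 -1.4905]
 [ 1.1944 -0.1243]
 [-7.9325 -0.0867]]
knob [0.5897 0.0855 0.207 ] r 0.09730149504096948 t 0.1718673496464811 piv [0.5419 0.0008 0.    ]
```

Both fits agree with a shut half that has a designed seam, but only to about ±0.02 rad. A firm confirming push with closed fingers is cheap.

```bash
python3 -m pendant '[{"fingers":0,"delta_pos":[-7,-48,0],"angular":[0,0,0]},{"fingers":0,"delta_pos":[-7,-48,0],"angular":[0,0,0]},{"fingers":0,"delta_pos":[0,-48,0],"angular":[0,0,0]},{"fingers":0,"delta_pos":[0,-38,0],"angular":[0,0,0]},{"fingers":0,"delta_pos":[0,0,0],"angular":[0,0,0]},{"fingers":0,"delta_pos":[0,0,45],"angular":[0,0,0]},{"fingers":0,"delta_pos":[0,0,45],"angular":[0,0,0]},{"fingers":0,"delta_pos":[0,0,38],"angular":[0,0,0]},{"fingers":0,"delta_pos":[0,5,0],"angular":[0,0,0]},{"fingers":0,"delta_pos":[0,5,0],"angular":[0,0,0]},{"fingers":0,"delta_pos":[0,0,0],"angular":[0,0,0]}]'; python3 st.py
```

```text
clock: 8.3
tcp_pos: [0.6467, -0.186, 0.1243]
orientation: [0.002, -0.025, 1.0, -0.001]
wrist_force: [-0.0, 0.5, 0.4]
finger_gap: 0.0002
t 8.30 tcp [ 0.6467 -0.186   0.1243] yaw -3.0918145281282055 tilt [ 0.0038 -0.0014 -1.    ] F [-0.0352  0.5354  0.3862] gap 0.00017371102246063774
```

```bash
python3 -m pendant '[{"fingers":0,"delta_pos":[19,0,0],"angular":[0,0,0]},{"fingers":0,"delta_pos":[0,5,0],"angular":[0,0,0]},{"fingers":0,"delta_pos":[0,5,0],"angular":[0,0,0]},{"fingers":0,"delta_pos":[0,3,0],"angular":[0,0,0]},{"fingers":0,"delta_pos":[0,0,0],"angular":[0,0,0]}]'
python3 -m pendant '[{"fingers":0,"delta_pos":[0,2,0],"angular":[0,0,0]},{"fingers":0,"delta_pos":[0,0,0],"angular":[0,0,0]}]'
python3 -m pendant '[{"fingers":0,"delta_pos":[0,2,0],"angular":[0,0,0]},{"fingers":0,"delta_pos":[0,0,0],"angular":[0,0,0]}]'
```

```text
clock: 8.8
tcp_pos: [0.6265, -0.1735, 0.1221]
orientation: [0.001, -0.025, 1.0, -0.0]
wrist_force: [-0.1, 0.5, -0.6]
finger_gap: 0.0001
clock: 9.0
tcp_pos: [0.6263, -0.173, 0.1218]
orientation: [0.001, -0.024, 1.0, -0.001]
wrist_force: [1.1, -3.8, 2.1]
finger_gap: 0.0
clock: 9.2
tcp_pos: [0.6263, -0.1729, 0.1219]
orientation: [0.001, -0.024, 1.0, -0.003]
wrist_force: [0.9, -10.0, 0.8]
finger_gap: -0.0004
```

```bash
python3 -m pendant '[{"fingers":0,"delta_pos":[0,2.5,0],"angular":[0,0,0]},{"fingers":0,"delta_pos":[0,2.5,0],"angular":[0,0,0]},{"fingers":0,"delta_pos":[0,0,0],"angular":[0,0,0]}]'
python3 -m pendant '[{"fingers":0,"delta_pos":[0,2.5,0],"angular":[0,0,0]},{"fingers":0,"delta_pos":[0,0,0],"angular":[0,0,0]},{"fingers":0,"delta_pos":[0,0,0],"angular":[0,0,0]}]'
```

```text
clock: 9.5
tcp_pos: [0.6263, -0.1726, 0.122]
orientation: [0.001, -0.022, 1.0, -0.007]
wrist_force: [-0.1, -21.9, -1.8]
finger_gap: 0.0002
clock: 9.8
tcp_pos: [0.6262, -0.1725, 0.1221]
orientation: [0.001, -0.021, 1.0, -0.008]
wrist_force: [-0.4, -28.0, -3.3]
finger_gap: -0.0002
```

It is a solid stop: 28 N with no motion, so the half is shut. Next is the knob.

```bash
python3 -m pendant '[{"fingers":0,"delta_pos":[0,-20,0],"angular":[0,0,0]},{"fingers":0,"delta_pos":[0,0,-40],"angular":[0,0,0]},{"fingers":0,"delta_pos":[0,0,-40],"angular":[0,0,0]},{"fingers":45,"delta_pos":[0,0,-40],"angular":[0,0,0]},{"fingers":45,"delta_pos":[3.6,45,0],"angular":[0,0,0]},{"fingers":45,"delta_pos":[3.6,45,0],"angular":[0,0,0]},{"fingers":45,"delta_pos":[3.6,45,0],"angular":[0,0,0]},{"fingers":45,"delta_pos":[3.6,45,0],"angular":[0,0,0]},{"fingers":45,"delta_pos":[3.6,45,0],"angular":[0,0,0]},{"fingers":45,"delta_pos":[3.6,40,0],"angular":[0,0,0]}]'
python3 -m pendant '[{"fingers":45,"delta_pos":[0,0,0],"angular":[0,0,-0.14]},{"fingers":45,"delta_pos":[0,0,0],"angular":[0,0,-0.14]},{"fingers":45,"delta_pos":[0,0,0],"angular":[0,0,-0.14]},{"fingers":45,"delta_pos":[0,0,0],"angular":[0,0,-0.14]},{"fingers":45,"delta_pos":[0,0,0],"angular":[0,0,-0.14]},{"fingers":45,"delta_pos":[0,0,0],"angular":[0,0,-0.14]},{"fingers":45,"delta_pos":[0,0,0],"angular":[0,0,0]}]'
python3 -c "
from h import *
im=env.read_camera('wrist');p=env.camera_params('wrist');cv2.imwrite('pics/w3.png',im)
print(proj(p,[.591,.085,.207]),proj(p,[.54,0,.122]),p['view'])
h=cv2.cvtColor(im,cv2.COLOR_BGR2HSV);M=((h[...,0]<8)|(h[...,0]>172))&(h[...,1]>170)&(h[...,2]>120);n,_,s,c=cv2.connectedComponentsWithStats(M.astype(np.uint8));print([(s[i],c[i]) for i in range(1,n) if s[i,4]>60])"; python3 st.py
```

```text
clock: 10.8
tcp_pos: [0.5904, 0.0836, 0.241]
orientation: [-0.001, -0.025, 1.0, 0.001]
wrist_force: [0.9, -0.2, -0.5]
finger_gap: 0.045
clock: 11.5
tcp_pos: [0.591, 0.0815, 0.2408]
orientation: [-0.0, -0.43, 0.903, 0.001]
wrist_force: [0.9, 0.6, -0.4]
finger_gap: 0.0448
[258.18   232.6734] [239.1276  72.7243] [[-0.7751  0.6319  0.0023  0.4054]
 [-0.6072 -0.7438 -0.2792  0.4572]
 [-0.1747 -0.2178  0.9602 -0.2664]
 [ 0.      0.      0.      1.    ]]
[(array([248, 221,  30,  27, 620], dtype=int32), array([262.5371, 234.3097]))]
t 11.55 tcp [0.591  0.0814 0.2409] yaw -2.255004387813578 tilt [-0.0012  0.0008 -1.    ] F [-0.4107 -0.3632  0.5215] gap 0.044526070413160035
```

View pics/w3.png

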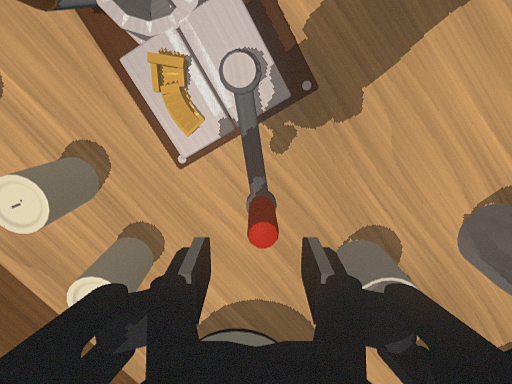

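The cap is at (262.5,234), which puts the knob at (0.590, 0.087). That is 100 mm from the pivot estimate (0.540, 0.000), as it should be. I'll centre, descend to z ≈ 0.173 and cage it loosely.

```bash
python3 -m pendant '[{"fingers":45,"delta_pos":[-3.7,4.8,0],"angular":[0,0,-0.1]},{"fingers":45,"delta_pos":[0,0,20],"angular":[0,0,0]},{"fingers":45,"delta_pos":[0,0,20],"angular":[0,0,0]},{"fingers":45,"delta_pos":[0,0,15],"angular":[0,0,0]},{"fingers":45,"delta_pos":[0,0,13],"angular":[0,0,0]},{"fingers":28,"delta_pos":[0,0,0],"angular":[0,0,0]},{"fingers":28,"delta_pos":[0,0,0],"angular":[0,0,0]},{"fingers":28,"delta_pos":[0,0,0],"angular":[0,0,0]}]' 20; python3 st.py
cat > arc.py <<'E'
# rows from the present pose along a circle about the pivot: arc.py N step_rad piv_x piv_y
from st import *
import sys
N,dt,px,py=int(sys.argv[1]),*map(float,sys.argv[2:5]);s,R=st();P=s["tcp_pos"][:2].copy();yaw=np.arctan2(R[1,0],R[0,0])
d=P-[px,py];b=np.arctan2(d[1],d[0]);print("radial",b,"r",np.hypot(*d),"t_est",1.396-b-.16)
for i in range(N):
    b-=dt;n=np.array([px+.1*np.cos(b),py+.1*np.sin(b)]);e=(n-P)*1e3;P=n
    print(np.round([e[0]*np.cos(yaw)+e[1]*np.sin(yaw),e[0]*np.sin(yaw)-e[1]*np.cos(yaw)],1));yaw-=dt
E
python3 arc.py 8 .06 .540 0
```

```text
clock: 12.35
tcp_pos: [0.5906, 0.087, 0.1743]
orientation: [0.001, -0.474, 0.88, -0.0]
wrist_force: [0.2, -0.0, 0.5]
finger_gap: 0.0282
t 12.35 tcp [0.5906 0.087  0.1743] yaw -2.1530247782587866 tilt [ 0.0016  0.     -1.    ] F [ 0.1876 -0.0031  0.5371] gap 0.028158647412351648
radial 1.0438269047170916 r 0.10068112971790842 t_est 0.1921730952829083
[ 0.5 -6. ]
[-0.2 -6. ]
[-0.2 -6. ]
[-0.2 -6. ]
[-0.2 -6. ]
[-0.2 -6. ]
[-0.2 -6. ]
[-0.2 -6. ]
```

```bash
python3 -m pendant '[{"fingers":28,"delta_pos":[0,-6,0],"angular":[0,0,0.06]},{"fingers":28,"delta_pos":[-0.2,-6,0],"angular":[0,0,0.06]},{"fingers":28,"delta_pos":[-0.2,-6,0],"angular":[0,0,0.06]},{"fingers":28,"delta_pos":[-0.2,-6,0],"angular":[0,0,0.06]},{"fingers":28,"delta_pos":[-0.2,-6,0],"angular":[0,0,0.06]},{"fingers":28,"delta_pos":[-0.2,-6,0],"angular":[0,0,0.06]}]'
python3 -m pendant '[{"fingers":28,"delta_pos":[-0.2,-6,0],"angular":[0,0,0.06]},{"fingers":28,"delta_pos":[-0.2,-6,0],"angular":[0,0,0.06]},{"fingers":28,"delta_pos":[-0.2,-6,0],"angular":[0,0,0.06]},{"fingers":28,"delta_pos":[-0.2,-6,0],"angular":[0,0,0.06]}]'; python3 arc.py 1 .06 .54 0
```

```text
clock: 12.95
tcp_pos: [0.6177, 0.0638, 0.1743]
orientation: [0.001, -0.308, 0.951, -0.0]
wrist_force: [-1.4, 0.3, -0.5]
finger_gap: 0.0282
clock: 13.35
tcp_pos: [0.6306, 0.0437, 0.1743]
orientation: [0.0, -0.192, 0.981, 0.0]
wrist_force: [-1.1, 0.7, -0.1]
finger_gap: 0.0284
radial 0.44949476972052804 r 0.10060622373937961 t_est 0.7865052302794718
[ 0.4 -6. ]
```

```bash
python3 -m pendant '[{"fingers":28,"delta_pos":[0,-5,0],"angular":[0,0,0.05]},{"fingers":28,"delta_pos":[-0.1,-5,0],"angular":[0,0,0.05]},{"fingers":28,"delta_pos":[-0.1,-5,0],"angular":[0,0,0.05]},{"fingers":28,"delta_pos":[-0.1,-5,0],"angular":[0,0,0.05]}]'
python3 -m pendant '[{"fingers":28,"delta_pos":[-0.1,-4,0],"angular":[0,0,0.04]},{"fingers":28,"delta_pos":[-0.1,-4,0],"angular":[0,0,0.04]}]'
python3 -m pendant '[{"fingers":28,"delta_pos":[-0.1,-4,0],"angular":[0,0,0.04]},{"fingers":28,"delta_pos":[-0.1,-4,0],"angular":[0,0,0.04]}]'; python3 arc.py 1 .06 .54 0
```

```text
clock: 13.75
tcp_pos: [0.6371, 0.0248, 0.1743]
orientation: [0.001, -0.093, 0.996, 0.0]
wrist_force: [-1.2, 1.0, -0.4]
finger_gap: 0.028
clock: 13.95
tcp_pos: [0.6387, 0.017, 0.1743]
orientation: [0.001, -0.054, 0.999, 0.0]
wrist_force: [-1.1, 0.8, 0.5]
finger_gap: 0.0279
clock: 14.15
tcp_pos: [0.6395, 0.0091, 0.1743]
orientation: [0.001, -0.014, 1.0, 0.0]
wrist_force: [-0.1, 1.1, 0.9]
finger_gap: 0.0276
radial 0.09079056276269576 r 0.09995894040921778 t_est 1.1452094372373043
[-0.2 -6. ]
```

```bash
R2='x'; python3 -m pendant '[{"fingers":28,"delta_pos":[-0.1,-4,0],"angular":[0,0,0.04]},{"fingers":28,"delta_pos":[-0.1,-4,0],"angular":[0,0,0.04]}]'
python3 -m pendant '[{"fingers":28,"delta_pos":[-0.1,-4,0],"angular":[0,0,0.04]},{"fingers":28,"delta_pos":[-0.1,-4,0],"angular":[0,0,0.04]}]'
python3 -m pendant '[{"fingers":28,"delta_pos":[-0.1,-4,0],"angular":[0,0,0.04]}]'
python3 -m pendant '[{"fingers":28,"delta_pos":[-0.1,-4,0],"angular":[0,0,0.04]}]'; python3 arc.py 1 .06 .54 0
```

```text
clock: 14.35
tcp_pos: [0.6395, 0.0024, 0.1746]
orientation: [0.0, 0.026, 1.0, 0.002]
wrist_force: [-2.2, 8.4, 2.8]
finger_gap: 0.0277
clock: 14.55
tcp_pos: [0.6391, -0.0035, 0.1752]
orientation: [0.001, 0.065, 0.998, 0.003]
wrist_force: [-3.0, 12.3, 6.2]
finger_gap: 0.0283
clock: 14.65
tcp_pos: [0.639, -0.0069, 0.1756]
orientation: [0.001, 0.085, 0.996, 0.004]
wrist_force: [-2.3, 14.3, 7.9]
finger_gap: 0.0278
clock: 14.75
tcp_pos: [0.6387, -0.0104, 0.176]
orientation: [0.001, 0.104, 0.995, 0.004]
wrist_force: [-2.4, 15.0, 8.2]
finger_gap: 0.0282
radial -0.1046189355224879 r 0.09921901195367493 t_est 1.3406189355224878
[-1.2 -5.9]
```

The climb began at t ≈ 1.15. Pad friction is dragging the fingers up, so I'll rise with the knob and step more slowly to keep the force low.

```bash
python3 -m pendant '[{"fingers":28,"delta_pos":[0,-2,-1.5],"angular":[0,0,0.02]}]'
python3 -m pendant '[{"fingers":28,"delta_pos":[0,-3,-1.2],"angular":[0,0,0.03]}]'
python3 -m pendant '[{"fingers":28,"delta_pos":[0,-3,-1],"angular":[0,0,0.03]}]'
python3 -m pendant '[{"fingers":28,"delta_pos":[0,-3,-0.8],"angular":[0,0,0.03]}]'; python3 arc.py 1 .06 .54 0
```

```text
clock: 14.85
tcp_pos: [0.6379, -0.0129, 0.1771]
orientation: [0.001, 0.114, 0.993, 0.004]
wrist_force: [-1.8, 11.1, 2.7]
finger_gap: 0.0281
clock: 14.95
tcp_pos: [0.6371, -0.0161, 0.178]
orientation: [0.001, 0.129, 0.992, 0.003]
wrist_force: [-1.3, 9.7, 3.3]
finger_gap: 0.0281
clock: 15.05
tcp_pos: [0.6364, -0.0192, 0.1787]
orientation: [0.0, 0.144, 0.99, 0.003]
wrist_force: [-0.9, 9.7, 2.7]
finger_gap: 0.0283
clock: 15.15
tcp_pos: [0.6356, -0.0222, 0.1793]
orientation: [0.0, 0.159, 0.987, 0.003]
wrist_force: [-0.7, 9.6, 2.3]
finger_gap: 0.028
radial -0.22806354023116726 r 0.09814111047077292 t_est 1.4640635402311672
[-2.2 -5.8]
```

```bash
python3 -m pendant '[{"fingers":28,"delta_pos":[-0.4,-3,-0.7],"angular":[0,0,0.03]}]'
python3 -m pendant '[{"fingers":28,"delta_pos":[-0.4,-3,-0.6],"angular":[0,0,0.03]}]'
python3 -m pendant '[{"fingers":28,"delta_pos":[-0.4,-3,-0.6],"angular":[0,0,0.03]}]'
python3 -m pendant '[{"fingers":28,"delta_pos":[-0.4,-3,-0.6],"angular":[0,0,0.03]}]'
python3 -m pendant '[{"fingers":28,"delta_pos":[-0.4,-3,-0.6],"angular":[0,0,0.03]}]'; python3 arc.py 1 .06 .54 0
```

```text
clock: 15.25
tcp_pos: [0.6349, -0.0251, 0.1799]
orientation: [0.0, 0.174, 0.985, 0.003]
wrist_force: [-1.4, 10.2, 2.9]
finger_gap: 0.028
clock: 15.35
tcp_pos: [0.6342, -0.028, 0.1804]
orientation: [0.0, 0.189, 0.982, 0.003]
wrist_force: [-0.8, 11.4, 1.8]
finger_gap: 0.0284
clock: 15.45
tcp_pos: [0.6336, -0.031, 0.181]
orientation: [0.0, 0.203, 0.979, 0.003]
wrist_force: [-0.8, 10.1, 2.5]
finger_gap: 0.0284
clock: 15.55
tcp_pos: [0.6328, -0.0339, 0.1815]
orientation: [0.0, 0.218, 0.976, 0.003]
wrist_force: [-1.1, 10.3, 1.0]
finger_gap: 0.0278
clock: 15.65
tcp_pos: [0.632, -0.0368, 0.1821]
orientation: [0.0, 0.233, 0.973, 0.003]
wrist_force: [0.2, 10.8, 1.0]
finger_gap: 0.0279
radial -0.3806124251725237 r 0.09912870878163504 t_est 1.6166124251725236
[-1.2 -5.9]
```

```bash
python3 -m pendant '[{"fingers":28,"delta_pos":[-0.3,-3,-0.4],"angular":[0,0,0.03]}]'
python3 -m pendant '[{"fingers":28,"delta_pos":[-0.3,-3,-0.4],"angular":[0,0,0.03]}]'
python3 -m pendant '[{"fingers":28,"delta_pos":[-0.3,-2,0],"angular":[0,0,0.02]}]'
python3 -m pendant '[{"fingers":28,"delta_pos":[-0.3,-2,0],"angular":[0,0,0.02]}]'; python3 arc.py 1 .06 .54 0
```

```text
clock: 15.75
tcp_pos: [0.6309, -0.0396, 0.1825]
orientation: [0.0, 0.247, 0.969, 0.003]
wrist_force: [1.2, 8.4, 1.1]
finger_gap: 0.0278
clock: 15.85
tcp_pos: [0.6298, -0.0433, 0.1828]
orientation: [0.0, 0.262, 0.965, 0.002]
wrist_force: [-0.4, 8.0, 0.0]
finger_gap: 0.0284
clock: 15.95
tcp_pos: [0.6291, -0.0464, 0.1829]
orientation: [0.001, 0.272, 0.962, 0.001]
wrist_force: [-0.7, 1.0, 0.2]
finger_gap: 0.0281
clock: 16.05
tcp_pos: [0.6283, -0.0488, 0.1827]
orientation: [0.001, 0.282, 0.959, 0.001]
wrist_force: [0.3, 5.2, 0.9]
finger_gap: 0.0286
radial -0.5044580341276674 r 0.10090273053576919 t_est 1.7404580341276674
[ 0.7 -6.1]
```

```bash
for i in 1; do python3 -m pendant '[{"fingers":28,"delta_pos":[0,-1.5,0],"angular":[0,0,0.015]}]'
python3 -m pendant '[{"fingers":28,"delta_pos":[0,-1.5,0],"angular":[0,0,0.015]}]'
python3 -m pendant '[{"fingers":28,"delta_pos":[0,-1.5,0],"angular":[0,0,0.015]}]'; done; python3 arc.py 1 .06 .54 0
```

```text
clock: 16.15
tcp_pos: [0.6277, -0.05, 0.1826]
orientation: [0.001, 0.289, 0.957, 0.001]
wrist_force: [1.2, 5.7, 2.1]
finger_gap: 0.0286
clock: 16.25
tcp_pos: [0.6269, -0.0512, 0.1826]
orientation: [0.001, 0.296, 0.955, 0.001]
wrist_force: [1.1, 6.2, 2.7]
finger_gap: 0.0281
clock: 16.35
tcp_pos: [0.626, -0.0526, 0.1825]
orientation: [0.001, 0.303, 0.953, 0.001]
wrist_force: [0.7, 2.5, 0.2]
finger_gap: 0.028
radial -0.5489633237639359 r 0.10078593790552355 t_est 1.7849633237639357
[ 0.6 -6. ]
```

```bash
python3 -m pendant '[{"fingers":28,"delta_pos":[0.1,-1.5,0],"angular":[0,0,0.015]}]'
python3 -m pendant '[{"fingers":28,"delta_pos":[0.1,-1.5,0],"angular":[0,0,0.015]}]'
python3 -m pendant '[{"fingers":28,"delta_pos":[0.1,-1.5,0],"angular":[0,0,0.015]}]'; python3 arc.py 1 .06 .54 0
```

```text
clock: 16.45
tcp_pos: [0.6249, -0.0544, 0.1822]
orientation: [0.001, 0.311, 0.951, 0.0]
wrist_force: [1.3, 3.5, 1.9]
finger_gap: 0.028
clock: 16.55
tcp_pos: [0.6238, -0.0559, 0.1821]
orientation: [0.001, 0.318, 0.948, -0.0]
wrist_force: [1.4, 1.8, -0.2]
finger_gap: 0.028
clock: 16.65
tcp_pos: [0.6223, -0.0576, 0.1817]
orientation: [0.0, 0.325, 0.946, -0.001]
wrist_force: [-0.0, 0.3, -0.0]
finger_gap: 0.0278
radial -0.6105962436332167 r 0.10048892538735114 t_est 1.8465962436332168
[ 0.4 -6. ]
```

```bash
python3 -m pendant '[{"fingers":28,"delta_pos":[0.1,-1.5,0],"angular":[0,0,0.015]}]'
python3 -m pendant '[{"fingers":28,"delta_pos":[0.1,-1.5,0],"angular":[0,0,0.015]}]'
python3 -c "
from h import *
im=env.read_camera('scene');p=env.camera_params('scene');u=proj(p,[.62,-.055,.18]);print(u)
crop(im,int(u[0])-50,int(u[1])-45,110,90,7,'pics/s2.png')
for z in(.178,.187):print(proj(p,[.6223,-.0576,z+.029]))"; python3 arc.py 1 .06 .54 0
```

```text
clock: 16.75
tcp_pos: [0.6211, -0.0588, 0.1816]
orientation: [-0.0, 0.332, 0.943, -0.001]
wrist_force: [0.1, 0.0, -0.1]
finger_gap: 0.0278
clock: 16.85
tcp_pos: [0.6201, -0.0597, 0.1815]
orientation: [-0.0, 0.339, 0.941, -0.0]
wrist_force: [-0.7, 0.2, 0.6]
finger_gap: 0.028
[244.5455 205.7764]
[243.81   202.1469]
[243.7703 200.6163]
radial -0.6412789254658571 r 0.09986489288534219 t_est 1.877278925465857
[-0.3 -6. ]
```

View pics/s2.png

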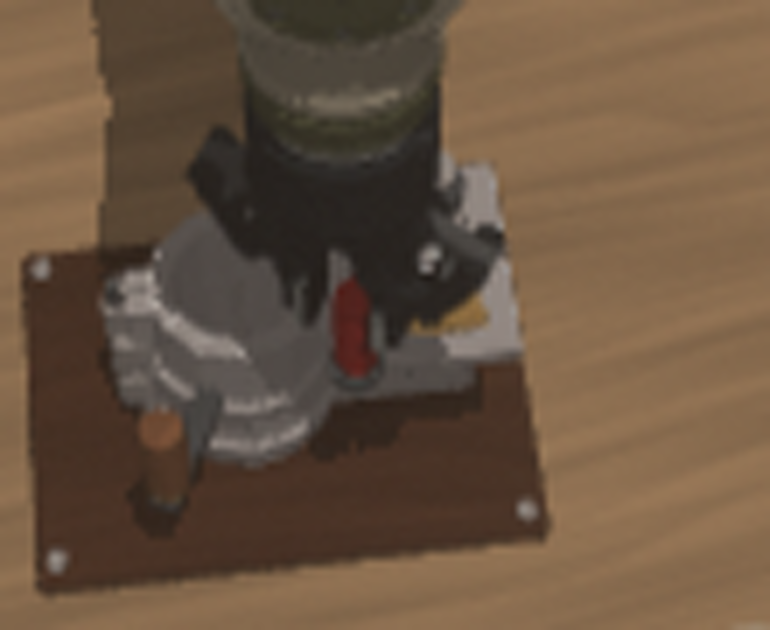

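The knob stands between the fingers at about (352,320) and there is no force on it now. I'll keep inching until I feel the wall.

```bash
python3 -m pendant '[{"fingers":28,"delta_pos":[0,-1.5,0],"angular":[0,0,0.015]}]'
python3 -m pendant '[{"fingers":28,"delta_pos":[0,-1.5,0],"angular":[0,0,0.015]}]'
python3 -m pendant '[{"fingers":28,"delta_pos":[0,-1.5,0],"angular":[0,0,0.015]}]'
python3 -m pendant '[{"fingers":28,"delta_pos":[0,0,0],"angular":[0,0,0]}]'; python3 arc.py 1 .06 .54 0
```

```text
clock: 17.0
tcp_pos: [0.6194, -0.0605, 0.1816]
orientation: [-0.0, 0.346, 0.938, -0.0]
wrist_force: [1.3, 1.1, 1.3]
finger_gap: 0.0281
clock: 17.1
tcp_pos: [0.6185, -0.0614, 0.1817]
orientation: [0.0, 0.353, 0.936, 0.0]
wrist_force: [-0.0, 0.5, -0.3]
finger_gap: 0.0281
clock: 17.2
tcp_pos: [0.6176, -0.0624, 0.1817]
orientation: [0.0, 0.36, 0.933, 0.0]
wrist_force: [0.1, 0.7, -0.1]
finger_gap: 0.0281
clock: 17.3
tcp_pos: [0.6175, -0.0626, 0.1817]
orientation: [0.0, 0.36, 0.933, -0.0]
wrist_force: [0.0, 1.0, 0.4]
finger_gap: 0.0284
radial -0.6792724050012481 r 0.09959158743567452 t_est 1.9152724050012482
[-0.6 -6. ]
```

```bash
python3 -m pendant '[{"fingers":28,"delta_pos":[-0.2,-1.5,0],"angular":[0,0,0.015]},{"fingers":28,"delta_pos":[0,0,0],"angular":[0,0,0]}]'
python3 -m pendant '[{"fingers":28,"delta_pos":[-0.2,-1.5,0],"angular":[0,0,0.015]},{"fingers":28,"delta_pos":[0,0,0],"angular":[0,0,0]}]'
python3 -m pendant '[{"fingers":28,"delta_pos":[-0.2,-1.5,0],"angular":[0,0,0.015]},{"fingers":28,"delta_pos":[0,0,0],"angular":[0,0,0]}]'; python3 arc.py 1 .06 .54 0
```

```text
clock: 17.5
tcp_pos: [0.6166, -0.0638, 0.1817]
orientation: [-0.0, 0.367, 0.93, -0.0]
wrist_force: [-0.2, -0.1, -0.5]
finger_gap: 0.0278
clock: 17.7
tcp_pos: [0.6157, -0.0648, 0.1816]
orientation: [-0.0, 0.374, 0.928, 0.0]
wrist_force: [-0.4, 0.7, -0.6]
finger_gap: 0.0276
clock: 17.9
tcp_pos: [0.6151, -0.0654, 0.1817]
orientation: [-0.0, 0.381, 0.925, 0.001]
wrist_force: [1.4, 5.0, -0.1]
finger_gap: 0.0279
radial -0.7164801429852171 r 0.09956056791090045 t_est 1.9524801429852172
[-0.6 -6. ]
```

```bash
python3 -m pendant '[{"fingers":28,"delta_pos":[0,-1.2,0],"angular":[0,0,0]},{"fingers":28,"delta_pos":[0,0,0],"angular":[0,0,0]}]'
python3 -m pendant '[{"fingers":28,"delta_pos":[0,-1,0],"angular":[0,0,0]},{"fingers":28,"delta_pos":[0,0,0],"angular":[0,0,0]}]'
```

```text
clock: 18.1
tcp_pos: [0.6147, -0.0658, 0.1818]
orientation: [0.0, 0.38, 0.925, 0.001]
wrist_force: [3.9, 6.8, -0.6]
finger_gap: 0.0282
clock: 18.3
tcp_pos: [0.6145, -0.0661, 0.1819]
orientation: [0.001, 0.38, 0.925, 0.002]
wrist_force: [3.3, 7.3, -1.7]
finger_gap: 0.028
```

A wall is felt at about 8 N. I'll centre the cage, open, lift clear and look.

```bash
python3 -m pendant '[{"fingers":28,"delta_pos":[0,3,0],"angular":[0,0,0]},{"fingers":34,"delta_pos":[0,3,0],"angular":[0,0,0]},{"fingers":45,"delta_pos":[0,0,0],"angular":[0,0,0]},{"fingers":45,"delta_pos":[0,0,0],"angular":[0,0,0]},{"fingers":45,"delta_pos":[0,0,-20],"angular":[0,0,0]},{"fingers":45,"delta_pos":[0,0,-30],"angular":[0,0,0]},{"fingers":45,"delta_pos":[0,0,-30],"angular":[0,0,0]},{"fingers":45,"delta_pos":[-40,0,-10],"angular":[0,0,0]},{"fingers":45,"delta_pos":[0,0,0],"angular":[0,0,0]},{"fingers":45,"delta_pos":[0,0,0],"angular":[0,0,0]}]'
python3 st.py
python3 -c "
from h import *
im=env.read_camera('wrist');p=env.camera_params('wrist');cv2.imwrite('pics/w4.png',im)
h=cv2.cvtColor(im,cv2.COLOR_BGR2HSV);M=((h[...,0]<8)|(h[...,0]>172))&(h[...,1]>170)&(h[...,2]>60);n,_,s,c=cv2.connectedComponentsWithStats(M.astype(np.uint8));print([(s[i],c[i]) for i in range(1,n) if s[i,4]>60])
for t in (1.85,1.9,1.95,2.0):
    b=1.396-t-.16;x,y=.54+.1*np.cos(b),.1*np.sin(b);print(t,proj(p,[x,y,.207]),proj(p,[x,y,.216]),proj(p,[x,y,.149]),proj(p,[x,y,.158]))
im=env.read_camera('scene');p=env.camera_params('scene');u=proj(p,[.62,-.055,.18])
crop(im,int(u[0])-55,int(u[1])-45,110,90,7,'pics/s3.png')
for t in (1.85,1.95):
    b=1.396-t-.16;x,y=.54+.1*np.cos(b),.1*np.sin(b);print('scene',[(proj(p,[x,y,z])-[int(u[0])-55,int(u[1])-45])*7 for z in(.207,.216,.149,.158)])"
```

```text
clock: 19.3
tcp_pos: [0.6462, -0.0926, 0.2713]
orientation: [-0.0, 0.381, 0.924, -0.0]
wrist_force: [0.0, 0.9, -0.7]
finger_gap: 0.045
t 19.30 tcp [ 0.6462 -0.0926  0.2713] yaw 2.359374001437546 tilt [-0.0005 -0.0002 -1.    ] F [ 0.0364  0.8705 -0.673 ] gap 0.04496796484975296
[(array([245, 131,  29,  32, 625], dtype=int32), array([258.96 , 148.016]))]
1.85 [268.761  152.5939] [269.3109 154.7016] [266.0886 142.3509] [266.4262 143.6447]
1.9 [261.2335 153.6663] [261.4534 155.8187] [260.1642 143.2033] [260.2993 144.5252]
1.95 [253.6759 154.3613] [253.5653 156.5426] [254.2139 143.756 ] [254.1459 145.096 ]
2.0 [246.0998 154.6785] [245.658  156.8729] [248.2477 144.0085] [247.9762 145.3568]
scene [array([383.2843, 293.936 ]), array([383.0033, 283.2165]), array([385.0037, 359.5323]), array([384.7468, 349.7316])]
scene [array([361.6726, 286.349 ]), array([361.2381, 275.5938]), array([364.3314, 352.1694]), array([363.9341, 342.3347])]
```

View pics/w4.png

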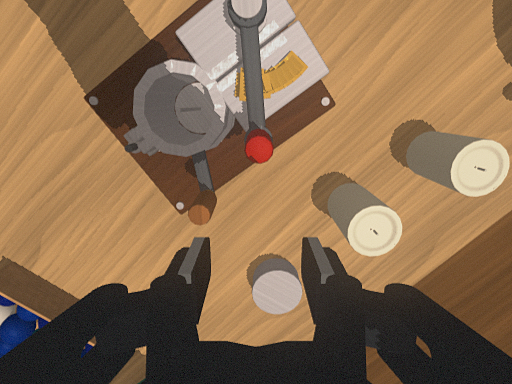

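View pics/s3.png

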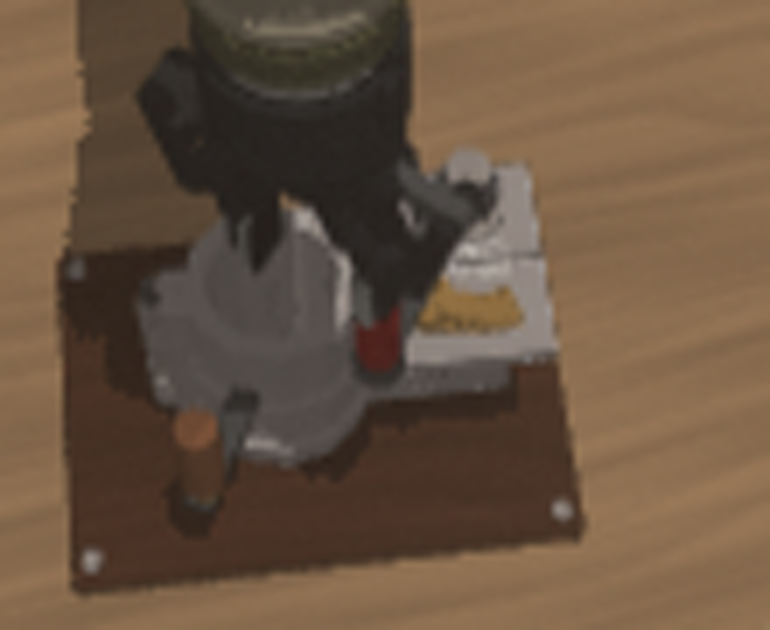

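The latch arm lies at about t = 1.9 with the cap at (259,148) and the parting seam shut. I'll triangulate the cap height from two wrist views, using the wooden handle (top at z = 0.145) as a check.

```bash
cat > look.py <<'E'
from h import *
import sys
n=sys.argv[1];p=env.camera_params('wrist');im=env.read_camera('wrist');cv2.imwrite(f'pics/v{n}.png',im)
np.savez(f'v{n}.npz',view=p['view'])
E
python3 -m pendant '[{"fingers":45,"delta_pos":[0,45,0],"angular":[0,0,0]},{"fingers":45,"delta_pos":[0,40,0],"angular":[0,0,0]},{"fingers":45,"delta_pos":[0,0,0],"angular":[0,0,0]},{"fingers":45,"delta_pos":[0,0,0],"angular":[0,0,0]},{"fingers":45,"delta_pos":[0,0,0],"angular":[0,0,0]}]'; python3 look.py a
python3 -m pendant '[{"fingers":45,"delta_pos":[0,-45,0],"angular":[0,0,0]},{"fingers":45,"delta_pos":[0,-45,0],"angular":[0,0,0]},{"fingers":45,"delta_pos":[0,-45,0],"angular":[0,0,0]},{"fingers":45,"delta_pos":[0,-35,0],"angular":[0,0,0]},{"fingers":45,"delta_pos":[0,0,0],"angular":[0,0,0]},{"fingers":45,"delta_pos":[0,0,0],"angular":[0,0,0]},{"fingers":45,"delta_pos":[0,0,0],"angular":[0,0,0]}]'; python3 look.py b
python3 - <<'E'
from h import *
p=env.camera_params('wrist');out=[]
for n in 'ab':
    im=cv2.imread(f'pics/v{n}.png');q=dict(p);q['view']=np.load(f'v{n}.npz')['view']
    for c in ([.6171,-.0616,.207],[.6271,-.151,.145]):
        u=proj(q,c).astype(int);print(n,proj(q,c));x,y=max(u[0]-33,0),max(u[1]-25,0)
        print('crop',x,y);out.append(cv2.resize(im[y:y+50,x:x+66],(396,300),interpolation=cv2.INTER_CUBIC))
cv2.imwrite('pics/mos.png',np.vstack([np.hstack(out[:2]),np.hstack(out[2:])]))
E
```

```text
clock: 19.9
tcp_pos: [0.7049, -0.0313, 0.2717]
orientation: [-0.0, 0.381, 0.925, -0.0]
wrist_force: [0.2, -0.2, 0.5]
finger_gap: 0.0452
clock: 20.65
tcp_pos: [0.5863, -0.1519, 0.2722]
orientation: [0.001, 0.381, 0.925, 0.0]
wrist_force: [0.4, 0.3, 0.1]
finger_gap: 0.0448
a [131.0232 152.3508]
crop 98 127
a [103.7707 218.8562]
crop 70 193
b [386.9842 151.1573]
crop 353 126
b [288.8338 217.9031]
crop 255 192
```

View pics/mos.png

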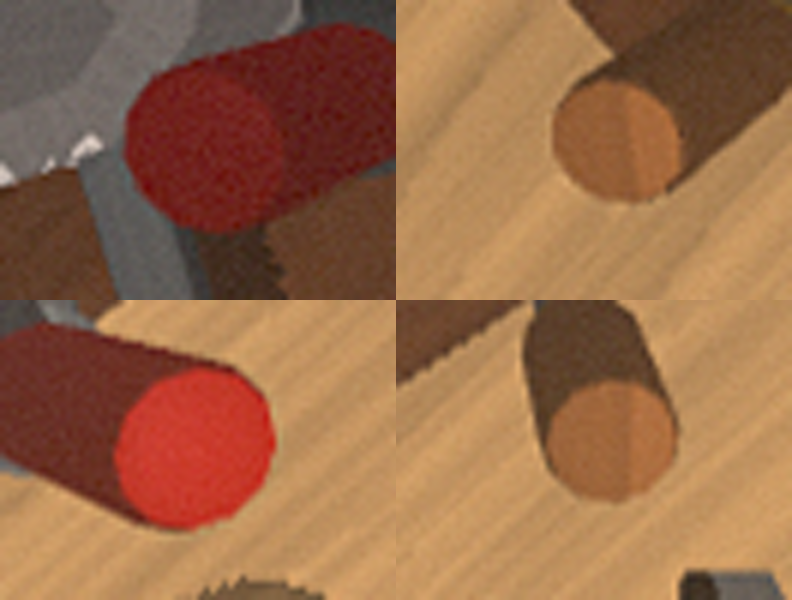

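In both views the knob's cap disparity is 253.3 px. At z = 0.207 I expect 256, and it would be larger with the knob on the crest. So it is down, and the wooden handle agrees in the same way. I'll triangulate once, then hand in.

Run:
```python
from h import *
p=env.camera_params('wrist');K=np.array([[p['fx'],0,p['cx']],[0,p['fy'],p['cy']],[0,0,1]])
M=[K@np.diag([1,-1,-1])@np.load(f'v{n}.npz')['view'][:3] for n in 'ab']
for n,a,b in(("knob",(132.2,152),(385.5,150.7)),("wood",(107,216.7),(291,215.5))):
    X=cv2.triangulatePoints(M[0],M[1],np.array(a,float).reshape(2,1),np.array(b,float).reshape(2,1));X=(X[:3]/X[3]).ravel();print(n,X)
    if n=="knob":d=X[:2]-[.54,0];print("t",1.396-.16-np.arctan2(d[1],d[0]),"r",np.hypot(*d))
env.hand_in()
```

```text
knob [ 0.6171 -0.0617  0.2048]
t 1.9109954370812148 r 0.09873576984627788
wood [ 0.6276 -0.1485  0.1429]
the job is handed in; nothing more can be done
```

The mould is shut, the latch is down in its notch, and the job is handed in; the hand-in gave no verdict. It took about 21 s of the 72 s allowed.

- **Moving half:** I gripped the wooden handle and swung it to the stop. One close-up showed a thin gap between the lugs. I pushed again with closed fingers, and it did not move at 28 N. The handle's measured place also matches shut, to about ±0.02 rad. I could not get the angle finer than that from the pictures.
- **Latch:** I held the red handle loosely and turned it slowly. The climb began at about 1.15 rad. The force was highest early in the climb, at about 17 N on the wrist, because the pads were dragging on the rising handle. I then raised the fingers along with it, and the force fell to about 10 N. It rode over the crest, the force dropped to zero, and I felt the wall at about 8 N. I stopped there, backed off and let go.
- **Last checks:** The latch is at about 1.91 rad. The handle's top measured 205 mm, against 207 mm when down and 216 mm on the crest. The wooden handle, used as a check, also read 2 mm low, so the latch handle is down. The gripper was clear of everything at about 270 mm, with almost no force on the wrist.
- **Other objects:** I did not measure them after the job. The arm stayed clear of them and I felt no unexpected contact.

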